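# Push the score slate up out of its slotted stand and lay it on the lazy susan

## Task

Get the score slate out for the next game: slide it up the grooves of its slanted stand (its lower edge can be pushed through the thumb gap) until about half of it sticks out past the top and can be taken by its sides, then draw it right out and, without dropping it, lay it flat, face up, fully on the clear part of the lazy susan's tray. Leave the ducks, the tumbler of dice and the other loose things on the shelf where they are.

Things in the scene. Friction and masses are not known exactly. Their poses are not given: they have to be found in the camera images.
- stand: fixed aluminium slide-in stand, foot plate 125 x 85 x 4 mm, 92 mm tall. Origin: centre of the foot's underside. Its bed rises at 27 deg (0.471 rad) from local -x (low end, robot side) to local +x (open high end); y is across. Side channels 110 mm long (73 mm over the outsides, 3 mm lips over 5 mm of each slate edge, 1.5 mm play all round) hold the slate: it can only slide along the slope.
- thumb_gap (a point): fixed on the stand: middle of the slate's lower short edge (mid-thickness) while the slate is fully down. Here two corner stops leave a gap 46 mm wide across y, and the bed is cut away 46 mm wide from this end for 82 mm up the slope, open down to the foot plate, so that a fingertip reaching below the slate can follow its edge up. 35 mm above the shelf; axes as the stand's.
- channel_end (a point): middle of the stand's open high end, where channels and bed stop and the upper short edge of the slate lies at the start (mid-thickness). Nothing stands beyond or below it. The bed is lined with non-slip rubber (friction 0.6 to 0.85): the slate stays where it is left. 1 to 3 N along the slope or a little upward moves it; pressed down on the bed it binds. Pushed over 95 mm it falls out here.
- slate_center (a point): centre of the score slate, a flat panel 110 mm long (x, up the slope at the start), 64 mm wide (y), 8 mm thick (z, out of its face), 90 to 170 g, dark writing face in a pale maple frame. It starts fully down in the stand, face up.
- tray_top (a point): centre of the lazy susan's round wooden tray, on its top face, 40 mm above the shelf. The tray has a radius of 150 mm, flat, no rim, with a turned knob (radius 18 mm, 35 mm tall) at its centre; it can turn (friction 0.06 N m). Two ducks stand on the half away from the robot (centres 50 to 95 mm along this point's +x); the half nearer to the robot is clear.
- tray (a joint): turn of the lazy susan's tray, rad, counter-clockwise seen from above; any value will do
- duck1: yellow plastic duck, about 64 mm long, 54 mm across, 58 mm tall; origin at the centre of its underside; its beak points along its -x; stands on the tray, to the right
- duck2: yellow plastic duck, about 64 mm long, 54 mm across, 58 mm tall; origin at the centre of its underside; its beak points along its -x; stands on the tray, to the left
- duck3: yellow plastic duck, about 64 mm long, 54 mm across, 58 mm tall; origin at the centre of its underside; its beak points along its -x; stands on the shelf, to the right of the tray or stand
- tumbler: frosted glass tumbler, 82 mm across, 92 mm tall, holding three 18 mm white dice; origin at the centre of its underside
- clipboard: aluminium clipboard lying flat, 235 mm (x) by 165 mm (y), sprung clip at its +x end, about 25 mm tall; origin at the centre of its underside
- mug: blue ceramic mug, 82 mm across, 95 mm tall, handle at its +y; origin at the centre of its underside
- coasters: stack of cork coasters, 94 mm across, 25 mm tall; origin at the centre of its underside
- slate_corner1 (a point): corner of the slate at its +x +y, mid-thickness
- slate_corner2 (a point): corner of the slate at its +x -y, mid-thickness
- slate_corner3 (a point): corner of the slate at its -x +y, mid-thickness
- slate_corner4 (a point): corner of the slate at its -x -y, mid-thickness
- slate: the score slate itself, origin at the centre of its underside (4 mm below slate_center), same axes
There are look-alikes about, which are no part of the job. Leave any brown or turquoise look-alike of the stand alone.

How it is judged:
On the way:
1. the slate is slid up its grooves until about half of it (at least 44 mm) stands out past the top, still held by the grooves (x of slate_center in the frame of stand between 0.037 and 0.085 m and y of slate_center in the frame of stand between -0.008 and 0.008 m and angle between the x axis of slate_center and the x axis of stand, either way round between 0.37 and 0.57 rad), for 0.2 s.
At the end, for the whole second after the job is handed in: the slate lies flat (within 0.06 rad), face up, released and at rest on the tray, all four corners within 152 mm of its centre; the two tray ducks are upright within 40 mm, and the third duck, tumbler, clipboard, mug and coasters upright within 30 mm, of where they started (horizontal distance between each of slate_corner1, slate_corner2, slate_corner3, slate_corner4 and tray_top below 0.152 m and z of slate_center in the frame of tray_top between 0.001 and 0.007 m and angle between slate_center's own z axis and vertical below 0.06 rad and linear speed of slate below 0.02 m/s and not (distance of duck1 from where it was at the start of the episode above 0.04 m or angle between duck1's own z axis and vertical above 0.3 rad) and not (distance of duck2 from where it was at the start of the episode above 0.04 m or angle between duck2's own z axis and vertical above 0.3 rad) and not (distance of duck3 from where it was at the start of the episode above 0.03 m or angle between duck3's own z axis and vertical above 0.3 rad) and not (distance of tumbler from where it was at the start of the episode above 0.03 m or angle between tumbler's own z axis and vertical above 0.3 rad) and not (distance of clipboard from where it was at the start of the episode above 0.03 m or angle between clipboard's own z axis and vertical above 0.3 rad) and not (distance of mug from where it was at the start of the episode above 0.03 m or angle between mug's own z axis and vertical above 0.3 rad) and not (distance of coasters from where it was at the start of the episode above 0.03 m or angle between coasters's own z axis and vertical above 0.3 rad)); the robot touches nothing.
It fails at once if the slate is dropped or flung (moves faster than 0.7 m/s untouched by the fingers, a fall of about 25 mm) (contact force between the fingers and slate below 0.01 N and linear speed of slate above 0.7 m/s).
It fails at once if a duck on the tray is tipped or shifted by more than 40 mm (distance of any of duck1, duck2 from where it was at the start of the episode above 0.04 m or angle between any of duck1, duck2's own z axis and vertical above 0.3 rad).
It fails at once if the third duck, tumbler, clipboard, mug or coasters is tipped or shifted by more than 30 mm (distance of any of duck3, tumbler, clipboard, mug, coasters from where it was at the start of the episode above 0.03 m or angle between any of duck3, tumbler, clipboard, mug, coasters's own z axis and vertical above 0.3 rad).
It also fails if it takes over 61 s, if anything falls off the work surface, if the arm or the gripper's body presses on something with over 40 N, if the wrist force passes 120 N, or if a joint passes its speed limit or range.

## Robot

A 6-joint arm with a two-finger parallel gripper is mounted at the origin on the work surface. World frame = base frame: x ahead of the robot, y to its left, z up, the work surface at z = 0. Lengths are in m, angles in rad, forces in N, time in s.
With the tool pointing down it reaches from about 0.35 to 0.975 m from the base axis. Payload 7.1 kg.
Tool frame: the origin (TCP) lies midway between the tips of the shut fingers; the grasp point (between the pads) lies 19 mm behind it; z points along the fingers, y is the direction in which the jaws open and shut (so a half turn about z gives the same grasp; the last joint's range is limited). The gripper opens to 88 mm and grips with 3 to 60 N. Pads are 20 mm wide; open, the fingers measure 115 mm over their backs; the gripper's body (75 mm by 178 mm) begins 61 mm behind the grasp point.
Start: joints at [-1.257, 0.423, 1.63, -0, 1.089, -0.019], TCP at [0.204, -0.591, 0.223] pointing down, gripper open.
Joint ranges: [-3, 3], [-0.9, 2.11], [0.09, 2.58], [-1.31, 4.45], [0.11, 2.69], [-2.54, 2.54]. Speed limits (rad/s): [2.39, 2.39, 3.01, 3.14, 3.14, 3.14].

## Interface

Orientations are given as a unit quaternion [w, x, y, z].
In Python, from plant import robot, cams gives the robot as it stands.
- The arm moves only by the tool step_arm, never from a script. Its arguments are lists of equal length, an entry for each row: "angular": the turn, a rotation vector about the tool's x, y, z in units of 5 degrees (1.0 is 5 degrees), a list of three; "xyz": the shift along the tool's x, y, z in units of 30 mm (1.0 is 30 mm), a list of three; "grip": the opening, from 0 (shut) to 1 (fully open). A call has 1 to 20 rows; each row shifts and turns the commanded pose from where the row before left it, along the tool's axes as they then stand; what a row does not reach is not made up. A row lasts 1/8 s, in which the tool goes at most 62.5 mm and 10.7 degrees, less where a joint would pass 70% of its speed; a pose out of reach is approached as far as the arm can. A call is refused whole if a number of a shift passes 1 or a number of a turn 1, either way. A call with a gripper value outside its range is refused whole. The fingers move at their own pace and stop on an object; "force" is the grip in N (left out, the last holds). Time passes only in rows, so rows that do not move let the fingers close. It gives the time, the measured TCP pose, the force and the opening at its end, in the units of the state.
- robot.read_state(): the state, without advancing time (a new reading comes with each control period).
- cams.get_image(name): name is "scene" or "side" or "wrist"; returns (picture, depth): 400x640x3 uint8, red, green, blue; 400x640 float32, m along the optical axis (not along the pixel's ray), 0 where there is no reading.
- cams.camera_params(name): a dict with "mtx" (3x3 intrinsics, pixels), "dist" ([k1, k2, p1, p2, k3] as OpenCV has them; the pictures are not rectified), "pose" (4x4, takes a point from camera to world coordinates). Camera axes: x right, y down, z forward; pixel columns grow to the right and rows downward; lengths in m; the calibration is good to about 2 mm. A picture is of the moment at which its call begins: read the wrist's pose just before it. camera_params takes no time and is no camera call; for the wrist camera it gives the pose at the moment of the call.
- robot.job_done(): hands the job in, once; it reports no verdict.
The state is a dict: "t": time; "joints": joint angles; "joint_velocities": joint speeds; "tau": joint torques, N m; "tcp_pos": TCP position; "tool_rot": TCP orientation; "wrist_force": force on the tool from outside, world axes, zero at the start; "torque": the same for the moment, N m; "gripper_width": finger opening in m.
Only numpy, scipy, OpenCV 4.12 (cv2) and the standard library are available. Lean on these libraries where they do the work, as an engineer would, in place of code of your own. Each camera call takes 0.05 s, during which the arm holds its last target. There are 200 camera calls.

## Working session

There is one attempt and no reset: what is moved stays moved. The work goes in short steps, Python scripts to look and compute and a tool call to move; the robot and the scene stay as the last step left them, time stands still between calls to the robot, and variables do not carry over. Pictures are saved under pics/ and viewed, about 8 in all and at most 12, crops included, and the job is handed in when it is done.

Besides the shell and the picture viewer there is one more tool, called after "Request:" in YAML: its name, and indented under it one key for each argument. step_arm: Moves the arm, as the interface text tells. Its arguments: {"type":"object","properties":{"angular":{"type":"array"},"xyz":{"type":"array"},"grip":{"type":"array"},"force":{"type":"number"}},"required":["angular","xyz","grip"]}

```bash
ls; mkdir -p pics
cat > h.py <<'E'
import numpy as np, cv2
from plant import robot, cams
from scipy.spatial.transform import Rotation as R
def grab(n):
    P=cams.camera_params(n); im,d=cams.get_image(n)
    return im,d,P
def cloud(d,P):
    h,w=d.shape; u,v=np.meshgrid(np.arange(w),np.arange(h))
    p=cv2.undistortPoints(np.stack([u,v],-1).reshape(-1,1,2).astype(np.float64),np.array(P["mtx"]),np.array(P["dist"])).reshape(h,w,2)
    X=np.dstack([p*d[...,None],d]); T=np.array(P["pose"])
    W=X@T[:3,:3].T+T[:3,3]; W[d<=0]=np.nan
    return W
def proj(pts,P):
    T=np.linalg.inv(np.array(P["pose"])); 
    return cv2.projectPoints(np.asarray(pts,float).reshape(-1,3),cv2.Rodrigues(T[:3,:3])[0],T[:3,3],np.array(P["mtx"]),np.array(P["dist"]))[0].reshape(-1,2)
def save(n,im): cv2.imwrite("pics/"+n,im[...,::-1])
E
python3 - <<'E'
from h import *
s=robot.read_state(); print(s)
ims=[]
for n in ["scene","side"]:
    im,d,P=grab(n); np.savez(n+".npz",im=im,d=d); ims.append(im); print(n,np.round(P["pose"],3).tolist())
    save(n+"0.png",im)
E
```

```text
pics
{'t': 0.0, 'joints': array([-1.25698474e+00,  4.23849723e-01,  1.63071603e+00,  4.08552221e-05,
        1.08861892e+00, -1.89663760e-02]), 'joint_velocities': array([-4.82253504e-04, -8.30686191e-04, -1.34051313e-03,  6.47697989e-06,
       -3.09725514e-04, -1.00837977e-03]), 'tau': array([ 5.88735111e-05, -5.44626224e+01, -2.73658812e+01,  6.44768123e-02,
        2.27706676e-02, -1.14117552e-04]), 'tcp_pos': array([ 0.2040438 , -0.59013919,  0.22188594]), 'tool_rot': array([-7.90034824e-04,  9.86190519e-01,  1.65612879e-01, -9.90307025e-05]), 'wrist_force': array([-0.34157355, -0.31398682,  0.11687812]), 'torque': array([ 0.00494486, -0.00941022, -0.01186305]), 'gripper_width': 0.08795889823093596}
scene [[0.703, 0.594, -0.391, 1.114], [0.711, -0.596, 0.373, -0.599], [-0.011, -0.541, -0.841, 1.42], [0.0, 0.0, 0.0, 1.0]]
side [[-0.978, -0.148, 0.146, 0.312], [-0.207, 0.751, -0.627, 0.804], [-0.017, -0.643, -0.766, 1.037], [0.0, 0.0, 0.0, 1.0]]
```

View pics/scene0.png

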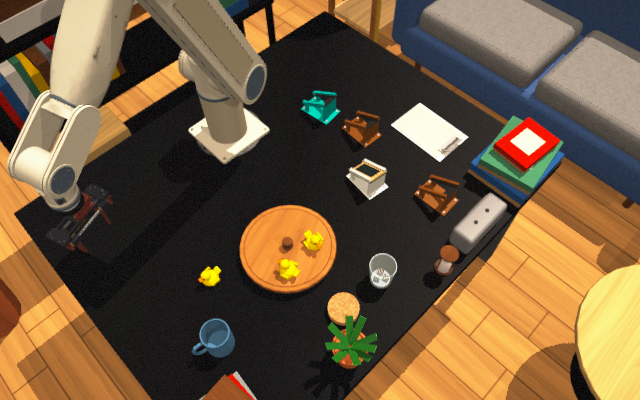

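View pics/side0.png

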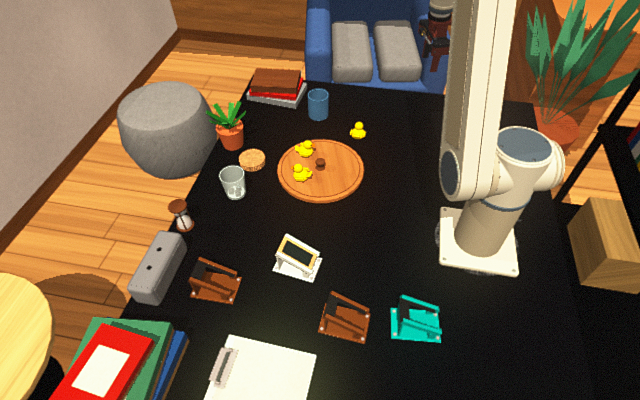

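Candidates in the scene picture are the aluminium stand with the slate (368,178), brown ones (362,128) and (437,194), and a turquoise one (320,106). I choose the aluminium stand (side view 297,257). Next is a close crop of it, plus cloud measurements.

Run:
```python
from h import *
a=[];
for n,(u,v) in [("scene",(368,178)),("side",(297,257))]:
    z=np.load(n+".npz"); im,d=z["im"],z["d"]; P=cams.camera_params(n); W=cloud(d,P)
    c=im[v-38:v+38,u-38:u+38]; a.append(cv2.resize(c,(390,390),interpolation=cv2.INTER_CUBIC))
    sub=W[v-38:v+38,u-38:u+38].reshape(-1,3); col=c.reshape(-1,3).astype(int)
    m=(sub[:,2]>0.02)&(sub[:,2]<.12); print(n,m.sum(),np.nanmin(sub[m],0),np.nanmax(sub[m],0))
    # plane fit RANSAC on tilted
    p=sub[m]; best=None; rng=np.random.default_rng(0)
    for i in range(800):
        q=p[rng.choice(len(p),3,False)]; nn=np.cross(q[1]-q[0],q[2]-q[0]); L=np.linalg.norm(nn)
        if L<1e-5: continue
        nn/=L; nn*=np.sign(nn[2])
        if not .8<nn[2]<.95: continue
        k=abs((p-q[0])@nn)<.0025
        if best is None or k.sum()>best[0]: best=(k.sum(),k)
    q=p[best[1]]; c0=q.mean(0); nn=np.linalg.svd(q-c0)[2][2]; nn*=np.sign(nn[2])
    print(best[0],c0.round(4),nn.round(3),"tilt",np.degrees(np.arccos(nn[2])),"yaw",np.degrees(np.arctan2(-nn[1],-nn[0])))
    # tray
    t=W.reshape(-1,3); k=(abs(t[:,2]-.04)<.006)&(im.reshape(-1,3)[:,0]>120)&(t[:,0]>.2)&(t[:,0]<1)
    np.savez(n+"_st.npz",p=p,c=col[m])
save("crop.png",np.hstack(a))
```

```text
scene 651 [0.39355148 0.14245843 0.02025516] [0.56843681 0.29850452 0.09633784]
276 [0.5139 0.1849 0.0637] [-0.435  0.116  0.893] tilt 26.73147541566331 yaw -14.988340169043932
side 1048 [0.38521734 0.15070095 0.02008398] [0.56799119 0.31442595 0.09396181]
609 [0.5133 0.1918 0.0641] [-0.455  0.087  0.886] tilt 27.61387350708239 yaw -10.769128845455507
```

View pics/crop.png

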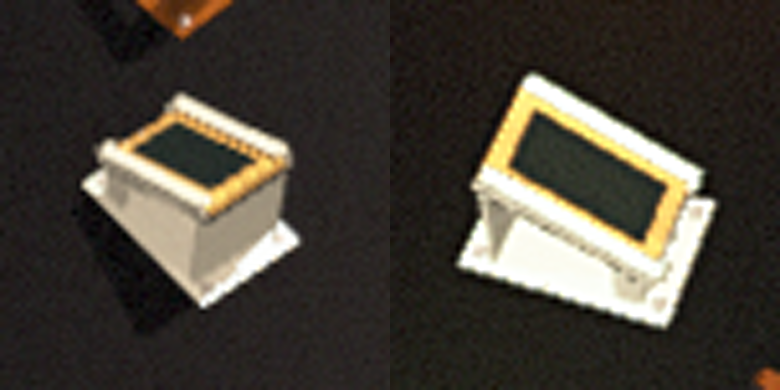

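```bash
cat > fit.py <<'E'
from h import *
from scipy.optimize import least_squares
E
python3 - <<'E'
from h import *
s=robot.read_state(); q=s["tool_rot"]; Rt=R.from_quat([*q[1:],q[0]]).as_matrix()
Pw=cams.camera_params("wrist"); T=np.array(Pw["pose"]); print("cam in tool",(Rt.T@(T[:3,3]-s["tcp_pos"])).round(3),(Rt.T@T[:3,:3]).round(2).tolist()); print(np.round(Pw["mtx"],1).tolist())
for n in ["scene","side"]:
    z=np.load(n+".npz"); im,d=z["im"],z["d"]; P=cams.camera_params(n); W=cloud(d,P); c=im.astype(int)
    m=(abs(W[...,2]-.04)<.008)&(c[...,0]-c[...,2]>60)
    m=cv2.morphologyEx(m.astype(np.uint8),cv2.MORPH_OPEN,np.ones((3,3)))
    k,l,st,ce=cv2.connectedComponentsWithStats(m); i=1+st[1:,4].argmax(); p=W[l==i]
    (cx,cy),r=cv2.minEnclosingCircle(p[:,:2].astype(np.float32)); print(n,"tray",cx,cy,r,np.median(p[:,2]))
    y=(c[...,0]>170)&(c[...,1]>140)&(c[...,2]<90)&(W[...,2]>.01)&(W[...,0]>.1)
    k,l,st,ce=cv2.connectedComponentsWithStats(y.astype(np.uint8))
    for i in range(1,k):
        if st[i,4]>40: print("  yellow",ce[i].round(),st[i,4],np.nanmedian(W[l==i],0).round(3))
E
```

```text
cam in tool [ 0.076  0.001 -0.162] [[-0.0, -0.96, -0.27], [1.0, 0.0, -0.0], [0.0, -0.27, 0.96]]
[[308.4, 0.0, 318.8], [0.0, 308.4, 195.4], [0.0, 0.0, 1.0]]
scene tray 0.5213496685028076 -0.18427245318889618 0.15045775473117828 0.03981404595326876
  yellow [289. 245.] 4603 [ 0.522 -0.18   0.04 ]
  yellow [263. 265.] 304 [ 0.507 -0.29   0.04 ]
  yellow [210. 276.] 285 [ 0.431 -0.416  0.029]
side tray 0.5227458477020264 -0.1762753278017044 0.1522350311279297 0.04016009635006812
  yellow [358. 131.] 164 [ 0.423 -0.405  0.029]
  yellow [300. 170.] 1222 [ 0.582 -0.122  0.042]
  yellow [352. 156.] 97 [ 0.406 -0.262  0.04 ]
  yellow [329. 168.] 742 [ 0.489 -0.172  0.04 ]
  yellow [348. 164.] 457 [ 0.428 -0.214  0.04 ]
  yellow [315. 188.] 306 [ 0.514 -0.071  0.039]
```

Request:
step_arm:
  angular:
    - [0, 0, 0]
    - [0, 0, 0]
    - [0, 0, 0]
    - [0, 0, 0]
    - [0, 0, 0]
    - [0, 0, 0]
    - [0, 0, 0]
    - [0, 0, 0]
    - [0, 0, 0]
    - [0, 0, 0]
    - [0, 0, 0]
    - [0, 0, 0]
    - [0, 0, 0]
    - [0, 0, 0]
    - [0, 0, 0]
    - [0, 0, 0]
    - [0, 0, 0]
    - [0, 0, 0]
    - [0, 0, 0]
    - [0, 0, 0]
  xyz:
    - [0.83, -0.96, 0]
    - [0.83, -0.96, 0]
    - [0.83, -0.96, 0]
    - [0.83, -0.96, 0]
    - [0.83, -0.96, 0]
    - [0.83, -0.96, 0]
    - [0.83, -0.96, 0]
    - [0.83, -0.96, 0]
    - [0.83, -0.96, 0]
    - [0.83, -0.96, 0]
    - [0.83, -0.96, 0]
    - [0.83, -0.96, 0]
    - [0.83, -0.96, 0]
    - [0.83, -0.96, 0]
    - [0.83, -0.96, 0]
    - [0.83, -0.96, 0]
    - [0.83, -0.96, 0]
    - [0.83, -0.96, 0]
    - [0.83, -0.96, 0]
    - [0.83, -0.96, 0]
  grip: [1, 1, 1, 1, 1, 1, 1, 1, 1, 1, 1, 1, 1, 1, 1, 1, 1, 1, 1, 1]

```text
t: 2.6
tcp_pos: [0.4868, 0.1176, 0.2224]
tool_rot: [0.0, 0.986, 0.166, -0.0]
wrist_force: [0.3, 0.5, 0.2]
gripper_width: 0.088
```

Request:
step_arm:
  angular:
    - [0, 0, 0]
    - [0, 0, 0]
    - [0, 0, -1]
    - [0, 0, -1]
    - [0, 0, -1]
    - [0, 0, -1]
    - [0, 0, -1]
    - [0, 0, -1]
    - [0, 0, -1]
    - [0, 0, -1]
    - [0, 0, -1]
    - [0, 0, -1]
    - [0, 0, -1]
    - [0, 0, -1]
    - [0, 0, -1]
    - [0, 0, -1]
    - [0, 0, -1]
    - [0, 0, -1]
    - [0, 0, -1]
    - [0, 0, -1]
  xyz:
    - [0.8, -1, 0]
    - [0.8, -1, 0]
    - [0, 0, 0]
    - [0, 0, 0]
    - [0, 0, 0]
    - [0, 0, 0]
    - [0, 0, 0]
    - [0, 0, 0]
    - [0, 0, 0]
    - [0, 0, 0]
    - [0, 0, 0]
    - [0, 0, 0]
    - [0, 0, 0]
    - [0, 0, 0]
    - [0, 0, 0]
    - [0, 0, 0]
    - [0, 0, 0]
    - [0, 0, 0]
    - [0, 0, 0]
    - [0, 0, 0]
  grip: [1, 1, 1, 1, 1, 1, 1, 1, 1, 1, 1, 1, 1, 1, 1, 1, 1, 1, 1, 1]

```text
t: 5.1
tcp_pos: [0.5122, 0.1887, 0.2223]
tool_rot: [-0.0, 0.579, 0.815, -0.0]
wrist_force: [-1.3, 1.1, 0.9]
gripper_width: 0.0881
```

Request:
step_arm:
  angular:
    - [0, 0, -1]
    - [0, 0, -1]
    - [0, 0, -1]
    - [0, 0, -1]
    - [0, 0, -1]
    - [0, 0, -1]
    - [0, 0, -1]
    - [0, 0, -1]
    - [0, 0, -1]
    - [0, 0, -1]
    - [0, 0, -1]
    - [0, 0, -1]
    - [0, 0, 0]
    - [0, 0, 0]
  xyz:
    - [0, 0, 0]
    - [0, 0, 0]
    - [0, 0, 0]
    - [0, 0, 0]
    - [0, 0, 0]
    - [0, 0, 0]
    - [0, 0, 0]
    - [0, 0, 0]
    - [0, 0, 0]
    - [0, 0, 0]
    - [0, 0, 0]
    - [0, 0, 0]
    - [0, 0, 0]
    - [0, 0, 0]
  grip: [1, 1, 1, 1, 1, 1, 1, 1, 1, 1, 1, 1, 1, 1]

```text
t: 6.85
tcp_pos: [0.5123, 0.1887, 0.2225]
tool_rot: [-0.0, 0.096, 0.995, -0.0]
wrist_force: [0.2, -0.5, -0.1]
gripper_width: 0.088
```

Run:
```python
from h import *
im,d,P=grab("wrist"); np.savez("w1.npz",im=im,d=d,pose=P["pose"]); print(robot.read_state()["joints"].round(2))
save("w1.png",im)
```

```text
[ 0.33  0.31  1.81  0.    1.03 -1.05]
```

View pics/w1.png

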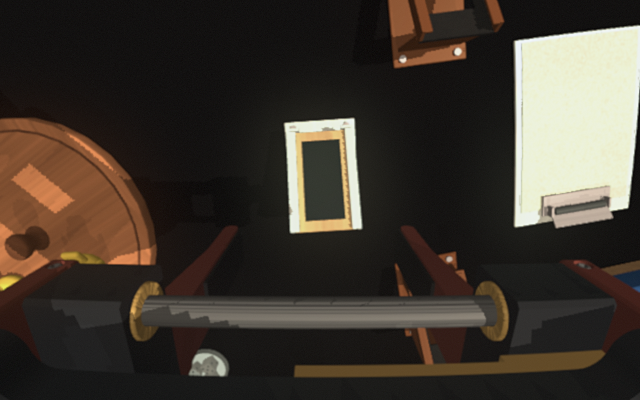

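```bash
cat > slate.py <<'E'
from h import *
# intersect pixel rays with plane (point c, normal n)
def rays(uv,P):
    p=cv2.undistortPoints(np.asarray(uv,float).reshape(-1,1,2),np.array(P["mtx"]),np.array(P["dist"])).reshape(-1,2)
    T=np.array(P["pose"]); return T[:3,3],np.c_[p,np.ones(len(p))]@T[:3,:3].T
def hit(uv,P,c,n):
    o,r=rays(uv,P); t=((c-o)@n)/(r@n); return o+r*t[:,None]
A=np.radians(27)
def axes(yaw):
    f=np.array([np.cos(yaw),np.sin(yaw),0]); s=np.array([-f[1],f[0],0]); u=f*np.cos(A)+[0,0,np.sin(A)]; return u,s,np.cross(u,s)
E
python3 - <<'E'
from slate import *
z=np.load("w1.npz"); P=cams.camera_params("wrist"); P["pose"]=z["pose"]
im=z["im"].astype(int); hsv=cv2.cvtColor(z["im"],cv2.COLOR_RGB2HSV)
roi=np.zeros(im.shape[:2],bool); roi[110:240,275:370]=1
maple=roi&(hsv[...,1]>70)&(hsv[...,2]>110)
white=roi&(hsv[...,1]<=70)&(hsv[...,2]>110)
allm=(maple|white).astype(np.uint8)
cn=max(cv2.findContours(allm,cv2.RETR_CCOMP,cv2.CHAIN_APPROX_NONE)[0],key=cv2.contourArea)
filled=np.zeros_like(allm); cv2.drawContours(filled,[cn],-1,1,-1)
dark=((filled==1)&(hsv[...,2]<90)).astype(np.uint8); dark=cv2.morphologyEx(dark,cv2.MORPH_OPEN,np.ones((5,5)))
k,l,st,ce=cv2.connectedComponentsWithStats(dark); i=1+st[1:,4].argmax(); print("dark",st[i])
W=cloud(z["d"],P)
print("maple bbox",np.argwhere(maple).min(0),np.argwhere(maple).max(0))
yaw,c=-.22,np.array([.513,.19,.06])
for _ in range(6):
    u,s,n=axes(yaw)
    v,uu=np.nonzero(l==i); X=hit(np.c_[uu,v],P,c+.004*n,n)-c
    r=cv2.minAreaRect(np.c_[X@u,X@s].astype(np.float32)); (a,b),(w,h),an=r
    an=np.radians(an); 
    if w<h: an-=np.pi/2;w,h=h,w
    an=(an+np.pi/2)%np.pi-np.pi/2
    g=u*a+s*b; c=c+np.array([g[0],g[1],0])-0*c; c=c-0; 
    yaw+=an/np.cos(A)*1
    # keep c on slope line z=.06: shift along horizontals only
print("c",c,"yaw",np.degrees(yaw),"size",w,h,a,b)
# maple extents in plane coords
v,uu=np.nonzero(maple); X=hit(np.c_[uu,v],P,c+.004*n,n)-c
print("maple u",np.percentile(X@u,[0,.5,99.5,100]),"s",np.percentile(X@s,[0,1,99,100]))
v,uu=np.nonzero(filled); X=hit(np.c_[uu,v],P,np.array([0,0,.004]),np.array([0,0,1.]))
fo=np.array([np.cos(yaw),np.sin(yaw)]); sd=np.array([-fo[1],fo[0]]); Y=X[:,:2]-c[:2]
low=Y@fo< -.05; print("foot low edge x rel",np.percentile(Y@fo,[0,.3]), "foot y",np.percentile((Y@sd)[low],[.5,50,99.5]))
Dm=W[l==i]; print("depth plane err mm",np.nanmedian((Dm-c-.004*n)@n)*1e3)
pts=[c+du*.055*u+ds*.032*s+.004*n for du,ds in((1,1),(1,-1),(-1,-1),(-1,1))]
big=cv2.resize(z["im"][90:260,240:400],None,fx=4,fy=4,interpolation=cv2.INTER_CUBIC)
q=((proj(pts,P)-[240,90])*4).astype(int); cv2.polylines(big,[q],True,(255,0,0),1)
save("w1c.png",big[:600])
E
```

```text
dark [ 302  140   42   80 2937]
maple bbox [130 296] [232 352]
c [0.51349919 0.19233188 0.06      ] yaw -7.169719126862778 size 0.08604329079389572 0.040011294186115265 7.450580596923828e-09 0.0
maple u [-0.0546514  -0.05406292  0.05561843  0.05582854] s [-0.02768024 -0.02653678  0.02675272  0.0272351 ]
foot low edge x rel [-0.06146148 -0.06096762] foot y [-4.20417017e-02 -2.99401682e-05  4.23508651e-02]
depth plane err mm -0.11437948938868889
```

View pics/w1c.png

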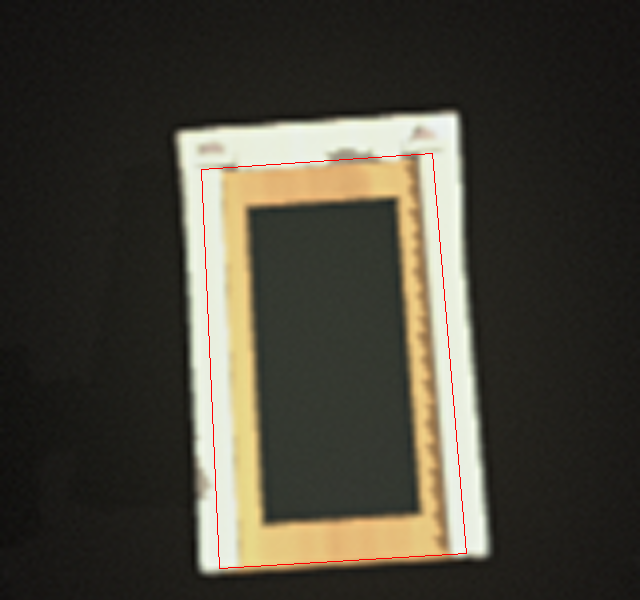

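Request:
step_arm:
  angular:
    - [0, 0, -0.77]
    - [0, 0, 0]
    - [0, 0, 0]
    - [0, -0.9, 0]
    - [0, -0.9, 0]
    - [0, -0.9, 0]
    - [0, -0.9, 0]
    - [0, -0.9, 0]
    - [0, -0.9, 0]
    - [0, 0, 0]
    - [0, 0, 0]
    - [0, 0, 0]
    - [0, 0, 0]
    - [0, 0, 0]
    - [0, 0, 0]
    - [0, 0, 0]
  xyz:
    - [0, 0, 0]
    - [1, 0.06, 0]
    - [1, 0.06, 0]
    - [0, 0, 0]
    - [0, 0, 0]
    - [0, 0, 0]
    - [0, 0, 0]
    - [0, 0, 0]
    - [0, 0, 0]
    - [0, 0, 0]
    - [0.48, 0, 0.95]
    - [0.48, 0, 0.95]
    - [0.48, 0, 0.95]
    - [0.48, 0, 0.95]
    - [0, 0, 0]
    - [0, 0, 0]
  grip: [0, 0, 0, 0, 0, 0, 0, 0, 0, 0, 0, 0, 0, 0, 0, 0]
  force: 20

```text
t: 8.9
tcp_pos: [0.4547, 0.1998, 0.0958]
tool_rot: [0.233, 0.06, 0.97, -0.015]
wrist_force: [0.4, -0.1, -0.8]
gripper_width: 0.0004
```

```bash
cat > rel.py <<'E'
from slate import *
c=np.array([.5135,.1923,.06]); u,s,n=axes(np.radians(-7.17)); G=c-.055*u
S=robot.read_state(); q=S["tool_rot"]; M=R.from_quat([*q[1:],q[0]]).as_matrix(); p=S["tcp_pos"]
print("tcp rel gap u,s,n mm",[round(float((p-G)@a)*1e3,1) for a in(u,s,n)],p.round(4),"joints",S["joints"].round(2))
print("rot err deg (tool)",np.degrees(R.from_matrix(M.T@np.c_[-u,s,-n]).as_rotvec()).round(2),"F",[round(float(S["wrist_force"]@a),2) for a in(u,s,n)],"w",S["gripper_width"],S["t"])
E
python3 rel.py
```

```text
tcp rel gap u,s,n mm [18.4, 0.1, 58.8] [0.4547 0.1998 0.0958] joints [ 0.57  0.39  2.24 -1.16  0.32  0.21]
rot err deg (tool) [0.02 0.04 0.03] F [-0.05, -0.09, -0.91] w 0.00039363608058258466 8.9
```

Request:
step_arm:
  angular:
    - [0, 0, 0]
    - [0, 0, 0]
    - [0, 0, 0]
    - [0, 0, 0]
    - [0, 0, 0]
  xyz:
    - [0.7, 0, 0.5]
    - [0.7, 0, 0.6]
    - [0, 0, 0.6]
    - [0, 0, 0.5]
    - [0, 0, 0]
  grip: [0, 0, 0, 0, 0]

```text
t: 9.52
tcp_pos: [0.4538, 0.212, 0.0414]
tool_rot: [0.213, 0.063, 0.975, -0.024]
wrist_force: [0.0, 0.3, -0.5]
gripper_width: 0.0002
```

```bash
python3 rel.py
```

```text
tcp rel gap u,s,n mm [-8.4, 12.1, 11.4] [0.4538 0.212  0.0414] joints [ 0.59  0.53  2.21 -1.31  0.31  0.4 ]
rot err deg (tool) [-1.2  -2.24  0.07] F [-0.24, 0.26, -0.46] w 0.00023836923010537507 9.525
```

Request:
step_arm:
  angular:
    - [0, 0, 0]
    - [-0.12, 0.65, 0]
    - [-0.12, 0.65, 0]
    - [0, 0.65, 0]
    - [0, 0, 0]
  xyz:
    - [0, 0, -0.4]
    - [0, -0.2, 0]
    - [0, -0.2, 0]
    - [0, 0, 0]
    - [0, 0, 0]
  grip: [0, 0, 0, 0, 0]

```text
t: 10.15
tcp_pos: [0.4473, 0.2009, 0.0533]
tool_rot: [0.134, 0.063, 0.989, -0.009]
wrist_force: [-0.1, -0.1, -0.2]
gripper_width: 0.0003
```

```bash
python3 rel.py
```

```text
tcp rel gap u,s,n mm [-7.5, 0.3, 24.4] [0.4473 0.2009 0.0533] joints [ 0.5   0.47  2.17 -0.51  0.32 -0.47]
rot err deg (tool) [ -0.11 -11.57  -0.14] F [-0.19, -0.16, -0.17] w 0.0003280859452872668 10.15
```

Request:
step_arm:
  angular:
    - [0, 0, 0]
    - [0, 0, 0]
    - [0, 0, 0]
    - [0, 0, 0]
  xyz:
    - [0.32, 0, 0.17]
    - [0, 0, 0.5]
    - [0, 0, 0.5]
    - [0, 0, 0]
  grip: [0, 0, 0, 0]

```text
t: 10.65
tcp_pos: [0.4452, 0.2006, 0.0155]
tool_rot: [0.132, 0.062, 0.989, -0.01]
wrist_force: [0.7, -0.6, 0.1]
gripper_width: 0.0007
```

```bash
python3 rel.py
```

```text
tcp rel gap u,s,n mm [-26.5, -0.3, -8.4] [0.4452 0.2006 0.0155] joints [ 0.5   0.56  2.17 -0.69  0.25 -0.29]
rot err deg (tool) [ -0.2  -11.73   0.05] F [0.78, -0.47, -0.25] w 0.0007155269055252634 10.65
```

Request:
step_arm:
  angular:
    - [0, 0, 0]
    - [0, 0, 0]
    - [0, 0, 0]
    - [0, 0, 0]
    - [0, 0, 0]
    - [0, 0, 0]
  xyz:
    - [-0.2, 0, -0.04]
    - [-0.2, 0, -0.04]
    - [-0.2, 0, -0.04]
    - [-0.2, 0, -0.04]
    - [-0.2, 0, -0.04]
    - [-0.2, 0, -0.04]
  grip: [0, 0, 0, 0, 0, 0]

```text
t: 11.4
tcp_pos: [0.4778, 0.1964, 0.0327]
tool_rot: [0.132, 0.062, 0.989, -0.01]
wrist_force: [-4.9, 0.2, 2.4]
gripper_width: 0.0004
```

```bash
cat > look.py <<'E'
import sys
from slate import *
exec(open("rel.py").read().split("\n",1)[1])
im,d,P=grab("side"); np.savez("last.npz",im=im,d=d)
big=cv2.resize(im[195:305,230:370],None,fx=5,fy=5,interpolation=cv2.INTER_CUBIC)
hsv=cv2.cvtColor(im,cv2.COLOR_RGB2HSV); m=np.zeros(im.shape[:2],bool); m[195:305,230:370]=1
dk=m&(hsv[...,1]>70)&(hsv[...,2]>110)
v,uu=np.nonzero(dk); X=hit(np.c_[uu,v],P,c+.004*n,n)-c; k=(abs(X@s)<.024)&(X@u>-.06)&(X@u<.15)
print("maple u range mm",(np.percentile((X@u)[k],[0,1,50,99,100])*1e3).round(1))
save(sys.argv[1],big)
E
python3 look.py push1.png
```

```text
tcp rel gap u,s,n mm [10.6, -0.4, -8.0] [0.4778 0.1964 0.0327] joints [ 0.46  0.54  2.11 -0.51  0.3  -0.51]
rot err deg (tool) [-1.900e-01 -1.176e+01  1.000e-02] F [-3.23, -0.37, 4.39] w 0.000387733922187633 11.4
maple u range mm [-58.9 -56.6  56.7  80.9  81. ]
```

View pics/push1.png

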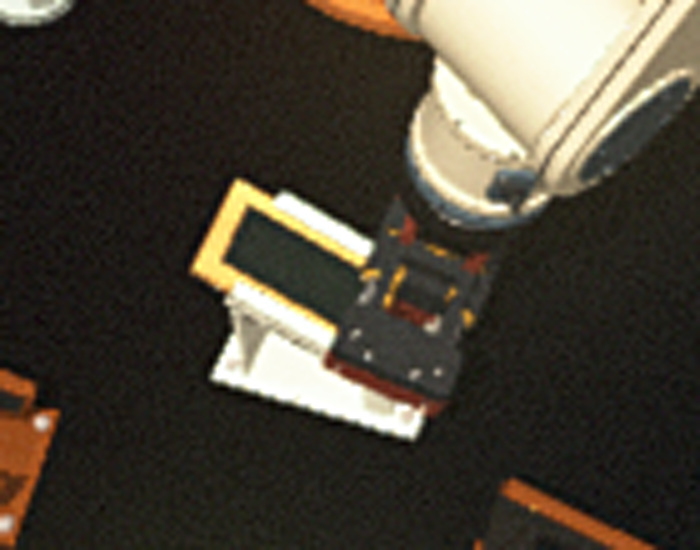

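Request:
step_arm:
  angular:
    - [0, 0, 0]
    - [0, 0, 0]
    - [0, 0, 0]
    - [0, 0, 0]
    - [0, 0, 0]
    - [0, 0, 0]
    - [0, 0, 0]
  xyz:
    - [-0.2, 0, -0.08]
    - [-0.2, 0, -0.06]
    - [-0.2, 0, -0.04]
    - [-0.2, 0, -0.04]
    - [-0.2, 0, -0.04]
    - [-0.2, 0, -0.04]
    - [0, 0, 0]
  grip: [0, 0, 0, 0, 0, 0, 0]

```text
t: 12.32
tcp_pos: [0.5114, 0.193, 0.0513]
tool_rot: [0.133, 0.062, 0.989, -0.009]
wrist_force: [-0.5, -0.3, 0.2]
gripper_width: 0.0003
```

```bash
python3 look.py push2.png
```

```text
tcp rel gap u,s,n mm [49.1, 0.4, -6.8] [0.5114 0.193  0.0513] joints [ 0.42  0.52  2.05 -0.4   0.36 -0.67]
rot err deg (tool) [ -0.1  -11.63  -0.04] F [-0.29, -0.33, 0.38] w 0.0002578752566925526 12.325
maple u range mm [-15.6  -9.6  95.8 120.1 120.5]
```

Request:
step_arm:
  angular:
    - [0, 0, 0]
    - [0, 0, 0]
    - [0, 0, 0]
  xyz:
    - [-0.1, 0, -0.02]
    - [-0.1, 0, -0.02]
    - [0, 0, 0]
  grip: [0, 0, 0]

```text
t: 12.75
tcp_pos: [0.5163, 0.1922, 0.0538]
tool_rot: [0.133, 0.062, 0.989, -0.009]
wrist_force: [0.6, 0.2, -0.2]
gripper_width: 0.0003
```

```bash
python3 look.py push3.png
```

```text
tcp rel gap u,s,n mm [54.6, 0.3, -6.8] [0.5163 0.1922 0.0538] joints [ 0.41  0.52  2.04 -0.39  0.37 -0.69]
rot err deg (tool) [-1.200e-01 -1.167e+01 -1.000e-02] F [0.4, 0.24, -0.38] w 0.00026428020849079904 12.75
maple u range mm [ -9.1   3.1 104.5 125.4 125.7]
```

View pics/push3.png

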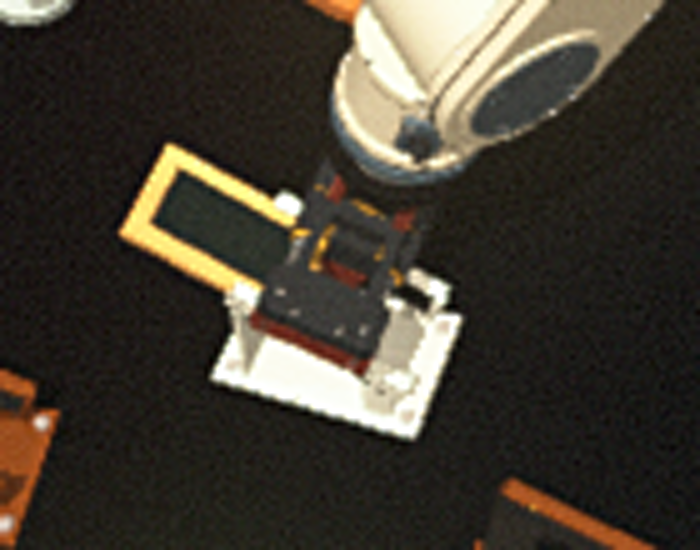

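Request:
step_arm:
  angular:
    - [0, 0, 0]
    - [0, 0, 0]
    - [0, 0, 0]
    - [0, 0, 0]
    - [0, -0.78, 0]
    - [0, -0.78, 0]
    - [0, -0.78, 0]
    - [0, 0, 0]
    - [0, 0, 0]
    - [0, 0, 0]
    - [0, 0, 0]
  xyz:
    - [0.33, 0, 0]
    - [0, 0, -0.8]
    - [0, 0, -0.9]
    - [0, 0, -0.9]
    - [0, 0, 0]
    - [0, 0, 0]
    - [0, 0, 0]
    - [-0.9, 0, 0]
    - [-0.9, 0, 0]
    - [-0.6, 0, 0]
    - [0, 0, 0]
  grip: [0, 0, 0, 0, 1, 1, 1, 1, 1, 1, 1]

```text
t: 14.18
tcp_pos: [0.5505, 0.1883, 0.1595]
tool_rot: [0.234, 0.061, 0.97, -0.015]
wrist_force: [0.1, 0.4, -0.2]
gripper_width: 0.067
```

Run:
```python
exec(open("rel.py").read())
im,d,P=grab("wrist"); np.savez("w2.npz",im=im,d=d,pose=P["pose"])
W=cloud(d,P); hsv=cv2.cvtColor(im,cv2.COLOR_RGB2HSV)
X=W-c; U,Sd,N=X@u,X@s,X@n
m=(abs(N)<.02)&(abs(Sd)<.05)&(U<.14)&(U>.05); print(m.sum())
mp=m&(hsv[...,1]>70)&(hsv[...,2]>110); print("maple",mp.sum(),"N mm",np.percentile(N[mp],[5,50,95])*1e3,"S",np.percentile(Sd[mp],[1,50,99])*1e3,"U",np.percentile(U[mp],[1,99,100])*1e3)
A_=np.c_[U[mp],Sd[mp],np.ones(mp.sum())]; print("plane N=",np.linalg.lstsq(A_,N[mp],rcond=None)[0])
save("w2.png",im)
```

```text
tcp rel gap u,s,n mm [133.3, 0.6, 71.8] [0.5505 0.1883 0.1595] joints [ 0.44  0.34  2.06 -0.65  0.42 -0.45]
rot err deg (tool) [-0.09  0.1  -0.06] F [-0.04, 0.4, -0.21] w 0.06695762825040034 14.175
6971
maple 2973 N mm [0.40492444 2.03934247 3.94523631] S [-31.57150443  -0.48845898  31.72707798] U [ 51.06968809 123.8532273  124.50440048]
plane N= [-0.03895195  0.00023682  0.00572294]
```

View pics/w2.png

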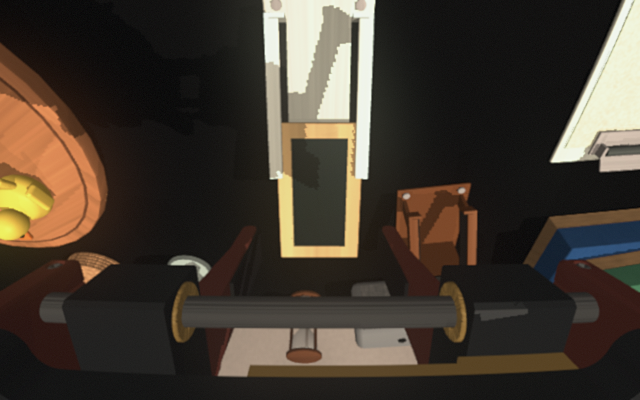

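Request:
step_arm:
  angular:
    - [0, 0.45, 0]
    - [0, 0, 0]
    - [0, 0, 0]
    - [0, 0, 0]
    - [0, 0, 0]
    - [0, 0, 0]
  xyz:
    - [0.1, -0.01, 0]
    - [0, 0, 0.6]
    - [0, 0, 0.7]
    - [0, 0, 0.7]
    - [0, 0, 0.5]
    - [0, 0, 0]
  grip: [1, 1, 1, 1, 1, 1]

```text
t: 14.98
tcp_pos: [0.5769, 0.1836, 0.0869]
tool_rot: [0.212, 0.061, 0.975, -0.015]
wrist_force: [-0.0, 0.6, -0.5]
gripper_width: 0.0877
```

```bash
python3 rel.py
```

```text
tcp rel gap u,s,n mm [124.2, -0.7, -5.1] [0.5769 0.1836 0.0869] joints [ 0.4   0.5   2.01 -0.71  0.33 -0.4 ]
rot err deg (tool) [-0.21 -2.41  0.06] F [-0.29, 0.63, -0.38] w 0.08766354779571645 14.975
```

Request:
step_arm:
  angular:
    - [0, 0, 0]
    - [0, 0, 0]
    - [0, 0, 0]
    - [0, 0, 0]
    - [0, 0, 0]
    - [0, 0, 0]
    - [0, 0, 0]
  xyz:
    - [-0.1, 0.02, -0.06]
    - [0, 0, 0]
    - [0, 0, 0]
    - [0, 0, 0]
    - [0, 0, 0]
    - [0, 0, 0]
    - [0, 0, 0]
  grip: [1, 0.6, 0.6, 0.6, 0.6, 0.6, 0.6]
  force: 35

```text
t: 15.85
tcp_pos: [0.5804, 0.1846, 0.0927]
tool_rot: [0.214, 0.061, 0.975, -0.014]
wrist_force: [-2.6, 0.0, 5.0]
gripper_width: 0.0635
```

```bash
python3 rel.py
```

```text
tcp rel gap u,s,n mm [129.9, 0.7, -1.4] [0.5804 0.1846 0.0927] joints [ 0.4   0.49  2.01 -0.69  0.34 -0.43]
rot err deg (tool) [-0.11 -2.21  0.  ] F [-0.05, -0.31, 5.63] w 0.06350786694458144 15.85
```

Request:
step_arm:
  angular:
    - [0, 0, 0]
    - [0, 0, 0]
    - [0, 0, 0]
    - [0, 0, 0]
    - [0, 0, 0]
  xyz:
    - [0, 0, 0]
    - [0, 0, 0]
    - [0.08, -0.01, 0.07]
    - [0, 0, 0]
    - [0, 0, 0]
  grip: [0.85, 0.85, 0.85, 0.85, 0.85]

```text
t: 16.48
tcp_pos: [0.5789, 0.1843, 0.0893]
tool_rot: [0.214, 0.061, 0.975, -0.015]
wrist_force: [0.5, 0.4, 0.5]
gripper_width: 0.0745
```

```bash
python3 rel.py
```

```text
tcp rel gap u,s,n mm [127.0, 0.2, -3.8] [0.5789 0.1843 0.0893] joints [ 0.4   0.5   2.01 -0.71  0.33 -0.41]
rot err deg (tool) [-0.14 -2.25  0.01] F [0.6, 0.48, 0.28] w 0.07450656115241777 16.475
```

Exactly as intended (u=127, n=−3.8). Next, close the gripper.

Request:
step_arm:
  angular:
    - [0, 0, 0]
    - [0, 0, 0]
    - [0, 0, 0]
    - [0, 0, 0]
    - [0, 0, 0]
  xyz:
    - [0, 0, 0]
    - [0, 0, 0]
    - [0, 0, 0]
    - [-0.1, 0, 0]
    - [-0.2, 0, 0]
  grip: [0.6, 0.6, 0.6, 0.6, 0.6]
  force: 40

```text
t: 17.1
tcp_pos: [0.5868, 0.1831, 0.0931]
tool_rot: [0.214, 0.061, 0.975, -0.015]
wrist_force: [-1.2, -0.0, -0.4]
gripper_width: 0.0632
```

```bash
python3 rel.py
```

```text
tcp rel gap u,s,n mm [135.9, 0.1, -4.1] [0.5868 0.1831 0.0931] joints [ 0.39  0.5   1.99 -0.67  0.34 -0.45]
rot err deg (tool) [-0.16 -2.28  0.03] F [-1.24, -0.18, 0.19] w 0.06323373810904943 17.1
```

Request:
step_arm:
  angular:
    - [0, 0, 0]
    - [0, 0, 0]
    - [0, 0, 0]
    - [0, 0, 0]
    - [0, 0, 0]
    - [0, 0, 0]
    - [0, 0, 0]
    - [0, 0, 0]
    - [0, 0, 0]
    - [0, 0, 0]
    - [0, 0, 0]
  xyz:
    - [-0.25, 0, -0.01]
    - [-0.3, 0, -0.01]
    - [-0.3, 0, -0.01]
    - [-0.3, 0, -0.01]
    - [-0.3, 0, -0.02]
    - [-0.3, 0, -0.05]
    - [-0.1, 0, -0.2]
    - [0, 0, -0.4]
    - [0, 0, -0.5]
    - [0, 0, -0.4]
    - [0, 0, 0]
  grip: [0.6, 0.6, 0.6, 0.6, 0.6, 0.6, 0.6, 0.6, 0.6, 0.6, 0.6]

```text
t: 18.48
tcp_pos: [0.6171, 0.1801, 0.1619]
tool_rot: [0.215, 0.061, 0.975, -0.014]
wrist_force: [-0.6, -0.2, -1.0]
gripper_width: 0.0636
```

Run:
```python
exec(open("rel.py").read())
im,d,P=grab("wrist"); np.savez("w3.npz",im=im,d=d,pose=P["pose"]); save("w3.png",im)
W=cloud(d,P); hsv=cv2.cvtColor(im,cv2.COLOR_RGB2HSV); T=(W-p)@M
mp=(abs(T[...,2])<.02)&(abs(T[...,1])<.031)&(abs(T[...,0])<.08)&(hsv[...,1]>70)&(hsv[...,2]>100)
t=T[mp]; print(mp.sum(),"tool x",np.percentile(t[:,0],[.5,99.5])*1e3,"y",np.percentile(t[:,1],[1,99])*1e3,"plane",np.linalg.lstsq(np.c_[t[:,:2],np.ones(len(t))],t[:,2],rcond=None)[0])
```

```text
tcp rel gap u,s,n mm [194.2, 0.8, 43.5] [0.6171 0.1801 0.1619] joints [ 0.36  0.41  1.91 -0.45  0.47 -0.72]
rot err deg (tool) [-0.06 -2.12  0.  ] F [-0.96, -0.24, -0.63] w 0.06361604534548525 18.475
7847 tool x [-29.48263609  58.58883692] y [-30.74153071  30.66255898] plane [ 0.00373101 -0.00190387 -0.00653848]
```

View pics/w3.png

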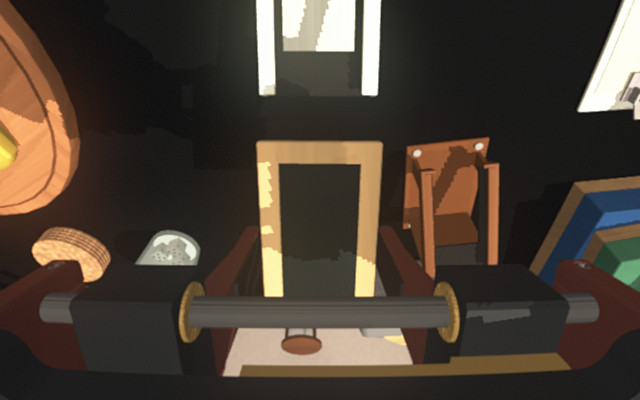

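Run:
```python
from h import *
for n in ["scene","side"]:
    z=np.load(n+".npz"); im,d=z["im"],z["d"]; P=cams.camera_params(n); W=cloud(d,P); c=im.astype(int)
    t=np.hypot(W[...,0]-.522,W[...,1]+.18)
    m=(W[...,2]>.05)&(W[...,2]<.11)&(t<.16); k,l,st,ce=cv2.connectedComponentsWithStats(m.astype(np.uint8))
    for i in range(1,k):
        if st[i,4]>15: q=W[l==i]; print(n,st[i,4],"min",q.min(0).round(3),"max",q.max(0).round(3),"mean",q.mean(0).round(3))
```

```text
scene 280 min [ 0.537 -0.155  0.05 ] max [ 0.609 -0.095  0.099] mean [ 0.577 -0.13   0.072]
scene 91 min [ 0.507 -0.202  0.05 ] max [ 0.537 -0.17   0.079] mean [ 0.524 -0.186  0.07 ]
scene 325 min [ 0.553 -0.271  0.05 ] max [ 0.624 -0.21   0.104] mean [ 0.591 -0.244  0.074]
side 217 min [ 0.555 -0.26   0.052] max [ 0.624 -0.204  0.099] mean [ 0.586 -0.228  0.072]
side 74 min [ 0.508 -0.192  0.051] max [ 0.539 -0.162  0.078] mean [ 0.521 -0.174  0.069]
side 243 min [ 0.538 -0.149  0.05 ] max [ 0.609 -0.087  0.1  ] mean [ 0.574 -0.111  0.072]
```

Request:
step_arm:
  angular:
    - [0, 0.99, 0]
    - [0, 0.99, 0]
    - [0, 0.99, 0]
    - [0, 1, 0]
    - [0, 1, 0]
    - [0, 0, 0]
    - [0, 0, 0]
    - [0, 0, 0]
    - [0, 0, 0]
    - [0, 0, 0]
    - [0, 0, 0]
    - [0, 0, 0]
    - [0, 0, 0]
    - [0, 0, 0]
    - [0, 0, 0]
    - [0, 0, 0]
    - [0, 0, 0]
    - [0, 0, 0]
    - [0, 0, 0]
    - [0, 0, 0]
  xyz:
    - [0, 0, 0]
    - [0, 0, 0]
    - [0, 0, 0]
    - [0, 0, 0]
    - [0, 0, 0]
    - [0.15, -0.4, 0]
    - [0.3, -0.8, 0]
    - [0.32, -0.9, 0]
    - [0.32, -0.9, 0]
    - [0.32, -0.9, 0]
    - [0.32, -0.9, 0]
    - [0.32, -0.9, 0]
    - [0.32, -0.9, 0]
    - [0.32, -0.9, 0]
    - [0.32, -0.9, 0]
    - [0.32, -0.9, 0]
    - [0.32, -0.9, 0]
    - [0.32, -0.9, 0]
    - [0.3, -0.8, 0]
    - [0.2, -0.58, 0]
  grip: [0.6, 0.6, 0.6, 0.6, 0.6, 0.6, 0.6, 0.6, 0.6, 0.6, 0.6, 0.6, 0.6, 0.6, 0.6, 0.6, 0.6, 0.6, 0.6, 0.6]

```text
t: 21.02
tcp_pos: [0.4348, -0.1756, 0.1609]
tool_rot: [-0.001, 0.063, 0.998, -0.002]
wrist_force: [0.2, 1.0, -1.0]
gripper_width: 0.0635
```

Request:
step_arm:
  angular:
    - [0, 0, 0.5]
    - [0, 0, 1]
    - [0, 0, 1]
    - [0, 0, 1]
    - [0, 0, 1]
    - [0, 0, 1]
    - [0, 0, 1]
    - [0, 0, 1]
    - [0, 0, 1]
    - [0, 0, 1]
    - [0, 0, 1]
    - [0, 0, 1]
    - [0, 0, 1]
    - [0, 0, 1]
    - [0, 0, 1]
    - [0, 0, 1]
    - [0, 0, 1]
    - [0, 0, 0]
    - [0, 0, 0]
  xyz:
    - [0, 0, 0]
    - [0, 0, 0]
    - [0, 0, 0]
    - [0, 0, 0]
    - [0, 0, 0]
    - [0, 0, 0]
    - [0, 0, 0]
    - [0, 0, 0]
    - [0, 0, 0]
    - [0, 0, 0]
    - [0, 0, 0]
    - [0, 0, 0]
    - [0, 0, 0]
    - [0, 0, 0]
    - [0, 0, 0]
    - [0, 0, 0]
    - [0, 0, 0]
    - [0, 0, 0]
    - [0, 0, 0]
  grip: [0.6, 0.6, 0.6, 0.6, 0.6, 0.6, 0.6, 0.6, 0.6, 0.6, 0.6, 0.6, 0.6, 0.6, 0.6, 0.6, 0.6, 0.6, 0.6]

```text
t: 23.4
tcp_pos: [0.4362, -0.1748, 0.1612]
tool_rot: [0.0, 0.705, 0.709, -0.001]
wrist_force: [-0.0, -0.5, -0.4]
gripper_width: 0.0635
```

```bash
cat > chk.py <<'E'
import sys
from h import *
S=robot.read_state(); q=S["tool_rot"]; M=R.from_quat([*q[1:],q[0]]).as_matrix(); p=S["tcp_pos"]
im,d,P=grab("wrist"); save(sys.argv[1],im)
W=cloud(d,P); hsv=cv2.cvtColor(im,cv2.COLOR_RGB2HSV); T=(W-p)@M
print("tcp",p.round(4),"tool z",M[:,2].round(4),"y head",np.degrees(np.arctan2(M[1,1],M[0,1])).round(1),"F",S["wrist_force"].round(1),S["joints"].round(2))
mp=(abs(T[...,2]+.0065)<.006)&(abs(T[...,1])<.028)&(T[...,0]>-.04)&(T[...,0]<.07)
t=T[mp]; print(mp.sum(),"tool x",np.percentile(t[:,0],[.5,99.5])*1e3,"plane",np.linalg.lstsq(np.c_[t[:,:2],np.ones(len(t))],t[:,2],rcond=None)[0].round(4))
r=(abs(W[...,2]-.04)<.012)&(np.hypot(W[...,0]-.523,W[...,1]+.18)<.155)&~mp
w=W[r]; w=w[w[:,2]<.046]; print("tray z",np.median(w[:,2]),len(w))
E
python3 chk.py w4.png
```

```text
tcp [ 0.4362 -0.1748  0.1612] tool z [-0.0016 -0.0023 -1.    ] y head 0.4 F [-0.  -0.5 -0.4] [-0.4   0.29  2.01 -0.    0.84 -0.41]
16112 tool x [-29.20535624  58.53167693] plane [ 0.0046 -0.0033 -0.007 ]
tray z 0.0404388344056868 38129
```

View pics/w4.png

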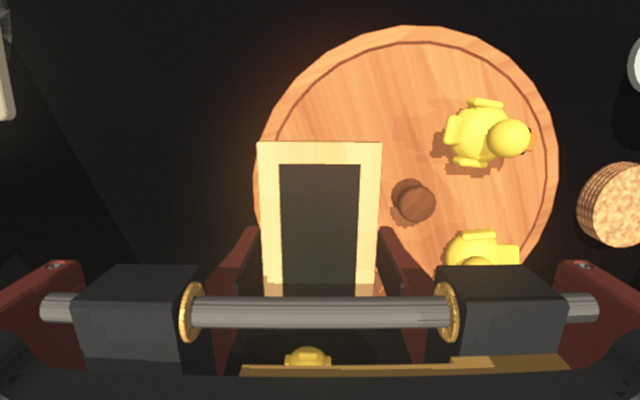

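Request:
step_arm:
  angular:
    - [0, 0, 0]
    - [0, 0, 0]
    - [0, 0, 0]
    - [0, 0, 0]
    - [0, 0, 0]
    - [0, 0, 0]
    - [0, 0, 0]
    - [0, 0, 0]
  xyz:
    - [-0.25, 0, 0.4]
    - [0, 0, 0.7]
    - [0, 0, 0.8]
    - [0, 0, 0.8]
    - [0, 0, 0.7]
    - [0, 0, 0.4]
    - [0, 0, 0]
    - [0, 0, 0]
  grip: [0.6, 0.6, 0.6, 0.6, 0.6, 0.6, 0.6, 0.6]

```text
t: 24.45
tcp_pos: [0.4371, -0.1829, 0.0477]
tool_rot: [0.0, 0.705, 0.709, -0.001]
wrist_force: [-0.0, -0.2, -0.6]
gripper_width: 0.0634
```

```bash
python3 chk.py w5.png
```

```text
tcp [ 0.4371 -0.1829  0.0477] tool z [-0.0011 -0.0021 -1.    ] y head 0.3 F [-0.  -0.2 -0.6] [-0.42  0.5   2.06 -0.    0.58 -0.42]
16125 tool x [-29.25133746  58.53036303] plane [ 0.0047 -0.0029 -0.007 ]
tray z 0.040477941061164535 82044
```

Lowering in small steps until the tray takes the load.

Request:
step_arm:
  angular:
    - [0, 0, 0]
    - [0, 0, 0]
    - [0, 0, 0]
    - [0, 0, 0]
    - [0, 0, 0]
  xyz:
    - [0, 0, 0.07]
    - [0, 0, 0.06]
    - [0, 0, 0.04]
    - [0, 0, 0.02]
    - [0, 0, 0]
  grip: [0.6, 0.6, 0.6, 0.6, 0.6]

```text
t: 25.12
tcp_pos: [0.4367, -0.1826, 0.0416]
tool_rot: [-0.0, 0.705, 0.709, -0.001]
wrist_force: [-0.1, 0.1, -1.8]
gripper_width: 0.0635
```

Request:
step_arm:
  angular:
    - [0, 0, 0]
    - [0, 0, 0]
    - [0, 0, 0]
  xyz:
    - [0, 0, 0.03]
    - [0, 0, 0.02]
    - [0, 0, 0]
  grip: [0.6, 0.6, 0.6]

```text
t: 25.5
tcp_pos: [0.4368, -0.1827, 0.0411]
tool_rot: [0.0, 0.705, 0.709, -0.001]
wrist_force: [-3.1, 1.6, 14.3]
gripper_width: 0.0632
```

Contact: 14 N upward, so the slate is down. I'll release to a small opening, then retreat straight up.

Request:
step_arm:
  angular:
    - [0, 0, 0]
    - [0, 0, 0]
    - [0, 0, 0]
    - [0, 0, 0]
    - [0, 0, 0]
  xyz:
    - [0, 0, -0.02]
    - [0, 0, 0]
    - [0, 0, 0]
    - [0, 0, 0]
    - [0, 0, 0]
  grip: [0.6, 0.76, 0.82, 0.84, 0.84]

```text
t: 26.12
tcp_pos: [0.4367, -0.1826, 0.0406]
tool_rot: [-0.0, 0.705, 0.709, -0.001]
wrist_force: [0.1, 0.8, 0.5]
gripper_width: 0.0735
```

Request:
step_arm:
  angular:
    - [0, 0, 0]
    - [0, 0, 0]
    - [0, 0, 0]
    - [0, 0, 0]
    - [0, 0, 0]
    - [0, 0, 0]
    - [0, 0, 0]
    - [0, 0, 0]
    - [0, 0, 0]
  xyz:
    - [0, 0, -0.2]
    - [0, 0, -0.4]
    - [0, 0, -0.7]
    - [0, 0, -0.9]
    - [0, 0, -0.9]
    - [0, 0, -0.9]
    - [0, 0, -0.8]
    - [0, 0, 0]
    - [0, 0, 0]
  grip: [0.84, 0.84, 0.84, 0.84, 0.84, 0.84, 0.84, 0.84, 0.84]

```text
t: 27.25
tcp_pos: [0.4366, -0.1822, 0.1845]
tool_rot: [-0.0, 0.705, 0.709, -0.001]
wrist_force: [-0.1, -0.2, -1.7]
gripper_width: 0.0736
```

Run:
```python
from h import *
S=robot.read_state(); print(S["gripper_width"],S["tcp_pos"],S["wrist_force"])
im,d,P=grab("wrist"); W=cloud(d,P); im2,d2,P2=grab("side"); W2=cloud(d2,P2)
save("fin.png",np.hstack([cv2.resize(im,(400,250)),cv2.resize(im2[90:290,190:390],(400,400))[:250]]))
C=np.array([.4368,-.179])
m=(abs(W[...,2]-.048)<.005)&(abs(W[...,0]-C[0])<.04)&(abs(W[...,1]-C[1])<.065)&(W[...,2]>.0445)
w=W[m]; print(len(w),"x",np.percentile(w[:,0],[.5,99.5]),"y",np.percentile(w[:,1],[.5,99.5]),"plane",np.linalg.lstsq(np.c_[w[:,:2]-C,np.ones(len(w))],w[:,2],rcond=None)[0].round(4))
r,sz,a=cv2.minAreaRect(w[:,:2].astype(np.float32)); print(r,sz,a); b=cv2.boxPoints((r,sz,a)); print("corner dist",np.hypot(*(b-[.523,-.18]).T))
for nm,V in (("side",W2),):
    t=np.hypot(V[...,0]-.522,V[...,1]+.18); k,l,st,ce=cv2.connectedComponentsWithStats(((V[...,2]>.055)&(V[...,2]<.11)&(t<.16)).astype(np.uint8))
    for i in range(1,k):
        if st[i,4]>15: q=V[l==i]; print(nm,st[i,4],q.mean(0).round(3),q[:,2].max().round(3))
```

```text
0.07364079488093059 [ 0.43659812 -0.18221172  0.18447371] [-0.07298148 -0.20993166 -1.7059689 ]
6880 x [0.40549674 0.46874428] y [-0.23295579 -0.12441465] plane [ 0.0007 -0.0008  0.0481]
(0.4371876120567322, -0.17938238382339478) (0.11057674139738083, 0.06425396353006363) 89.90399932861328
corner dist [0.13005591 0.07672582 0.07740572 0.13045817]
side 205 [ 0.586 -0.228  0.073] 0.1
side 66 [ 0.522 -0.175  0.07 ] 0.078
side 235 [ 0.574 -0.112  0.073] 0.102
```

View pics/fin.png

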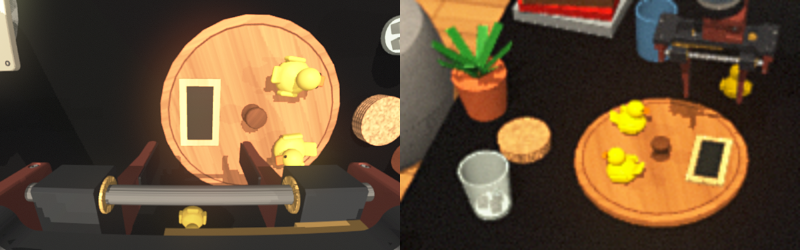

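The slate lies flat and face up on the clear half of the tray. The gripper is clear of it and the ducks haven't moved.

```bash
python3 -c "
from plant import robot
print(robot.job_done(), robot.read_state()['t'])"
```

```text
the job is handed in; nothing more can be done
the job is handed in; nothing more can be done
```

The slate is lying flat and face up on the clear half of the tray, and I handed the job in at about 27 s of the 61 s allowed.

I pushed it up its grooves through the thumb gap by about 69 mm. I then gripped it by its sides, re-gripping once to get a deeper hold, drew it out, carried it level and set it down.

**Last checks:**
- **Slate:** its top is 48 mm above the shelf (8 mm slate on a 40 mm tray). Its tilt is under 0.002 rad, and its farthest corner is about 130 mm from the tray centre.
- **Robot:** the gripper was released and raised clear.
- **Tray ducks:** they measured where they started, to within a few millimetres.
- **Other objects:** I did not measure the third duck, tumbler, clipboard, mug or coasters again. I only glanced at the final pictures for most of these and saw nothing disturbed; no picture showed the clipboard clearly.

**What went differently:**
- The 27° tool tilt I wanted for pushing hit a joint 4 limit, so I pushed at about 15° instead.
- Setting the slate down gave a brief 14 N contact.

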